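# Shift the gear selector into reverse past its lockout flap

## Task

The gear selector on the bench has to stand in reverse, the slot with the big red dot, for its reverse switch check. With your fingertips push the red thumb post to swing the yellow lockout flap fully clear of that slot, then push the lever from where it stands in the left leg through neutral and fully home into reverse. Push gently, take hold of neither post nor lever, and leave the things round it where they are.

Things in the scene. Friction and masses are not known exactly. Their poses are not given: they have to be found in the camera images.
- selector: gear selector, fixed on the bench: grey cast housing on a 160 x 136 mm aluminium plate, bare steel gate plate on top. Origin: centre of the plate's underside. Selector frame, used below: +x away from the robot at yaw 0 (turned up to 0.45 rad either way), +y left, z up
- gate_centre (a point): centre of the H slot in the bare steel gate plate (x -52..52, y -50..46 mm), on its upper face 75 mm above the bench, over the selector's origin. Slots 14 mm wide: neutral runs along y at x = 0; legs run along x at y = +16 and y = -16 mm, to x = +27 (far) and -27 mm (near). Small black dots beyond the ends: far left one, near left two, near right three
- reverse (a point): point on the gate plate's upper face where the lever rod stands when home in reverse, the far right slot: x = 20, y = -16 mm from the gate centre; a red dot 11 mm across lies just beyond the slot's end
- knob (a point): centre of the lever's smooth black ball knob (34 mm), on a 10 mm steel rod 115 mm above a cross pivot that lies on the selector's z axis 22 mm above the bench. Upright it is 137 mm above the bench; it lies at about 115 mm x sin(lever_along) in x and 115 mm x sin(lever_across) in y. It cannot be lifted, has no spring, stays where it is left (about 3 N moves it)
- lever_along (a joint): fore-and-aft tilt of the lever, rad: 0 in neutral, positive towards +x (far slots), negative towards -x (near slots); the slot ends stop it at about 0.38 either way. Starts anywhere in the left leg, -0.34 to 0.34
- lever_across (a joint): sideways tilt of the lever, rad: about +0.31 in the left leg and -0.31 in the right leg (play 0.04 either way); it can go across only near lever_along = 0
- flap (a joint): swing of the yellow reverse lockout flap on the gate plate, rad: 0 shut (arm across the mouth of the reverse slot, blocks the lever), grows anticlockwise from above, stop at 1.75; clear of the slot from about 1.1. Starts 0 to 0.15, stays where it is left
- flap_pivot (a point): pivot screw of the lockout flap, on the gate plate's upper face, at x = 16, y = -37 mm of the selector frame
- post (a point): middle of the red thumb post on the flap's tail: upright, smooth, 12 mm thick, 79 to 105 mm above the bench, 41 mm from the flap's pivot. Shut it stands at x = -8, y = -71 mm, just outside the gate plate's right edge; pushed towards +x (about 1.5 N) it bows out to y = -78 mm and gets to x = 40, y = -71 mm at 1.22 rad, x = 50, y = -60 mm at 1.57 rad. Free space below it outside the gate plate
- bit_holder: loose red bit holder with five bits, 22 x 85 x 38 mm, left of the selector and the screwdriver, origin centre of underside. To be left alone
- screwdriver: loose screwdriver, 216 mm long, 30 mm high, left of the selector, handle to the robot, origin under its middle. To be left alone
- screw_carton: loose brown carton of screws, 56 x 88 x 34 mm, in front of the selector, origin centre of underside. To be left alone
- white_carton: loose white carton, 48 x 66 x 48 mm, in front of the selector to the left, origin centre of underside. To be left alone

How it is judged:
On the way:
1. the lockout flap is swung clear of the reverse slot (flap over 1.1 rad) (value of joint flap above 1.1 rad), for 0.2 s.
At the end, for the whole second after the job is handed in: the lever rests fully home in the far right slot (lever_along over 0.32 rad, lever_across below -0.25 rad), the flap is still clear (over 1.1 rad), and the four loose things are within 15 mm of where they stood (value of joint lever_along above 0.32 rad and value of joint lever_across below -0.25 rad and value of joint flap above 1.1 rad and velocity of joint lever_along between -0.05 and 0.05 rad/s and distance of each of screwdriver, bit_holder, screw_carton, white_carton from where it was at the start of the episode below 0.015 m); the robot touches nothing.
It fails at once if the knob is taken between the fingers (horizontal distance between the grasp point and knob below 0.012 m and distance between the grasp point and knob below 0.034 m and contact force between the fingers and selector above 0.5 N).
It fails at once if the thumb post is taken between the fingers (horizontal distance between the grasp point and post below 0.01 m and distance between the grasp point and post below 0.034 m and contact force between the fingers and selector above 0.5 N).
It fails at once if the selector, its lever or its flap is pushed with more than 60 N (contact force between the fingers and selector above 60 N).
It fails at once if a loose thing is knocked more than 20 mm or lifted (distance of any of screwdriver, bit_holder, screw_carton, white_carton from where it was at the start of the episode above 0.02 m or height (world z) of any of screwdriver, bit_holder, screw_carton, white_carton above 0.015 m).
It also fails if it takes over 61 s, if anything falls off the work surface, if the arm or the gripper's body presses on something with over 40 N, if the wrist force passes 120 N, or if a joint passes its speed limit or range.

## Robot

A 7-joint arm with a two-finger parallel gripper is mounted at the origin on a cart in front of the work surface, level with it; the furniture and walls round the work are solid. World frame = base frame: x ahead of the robot, y to its left, z up, the work surface at z = 0. Lengths are in m, angles in rad, forces in N, time in s.
With the tool pointing down it reaches from about 0.425 to 1.025 m from the base axis. Payload 3.6 kg.
Tool frame: the origin (TCP) lies on the centre line of the jaws, within the pads' length; the fingertips stand manip.nose_length ahead of it and the grasp point (between the pads) lies 6 mm ahead of it (manip.nose_length is the distance from the TCP to the fingertips, in m); z points along the fingers, y is the line along which they close (so a half turn about z gives the same grasp; the last joint's range is limited). The gripper opens to 85 mm and grips with 20 to 120 N. Pads are 22 mm wide; open, the fingers measure 114 mm over their backs; the gripper's body (76 mm by 85 mm) begins 54 mm behind the grasp point. The pads swing forward as they close: fully open they stand 13 mm farther back than shut.
Start: joints at [1.119, 0.591, 0.048, 1.609, -0.033, 0.943, -0.034], TCP at [0.254, -0.679, 0.256] pointing down, gripper open.
Joint ranges: [-2.69, 2.69], [-0.47, 2.24], [-1.27, 1.36], [0.19, 2.51], [-1.53, 4.68], [0.08, 2.07], [-3.09, 3.09]. Speed limits (rad/s): [2.57, 2.57, 3.14, 3.14, 3.14, 3.14, 3.14].

## Interface

Orientations are given as a rotation vector (axis times angle).
In Python, from cell import manip, capture, camera_info, find_in, masks_of, spot_point gives the robot as it stands. The module is installed in compiled form; this text tells all that it offers.
- The arm moves only by the tool arm_command, never from a script. Its argument "commands" is text: rows parted by semicolons, each of 6 numbers parted by spaces: the shift along the tool's x, y, z in mm, then the turn, a rotation vector about the tool's x, y, z in degrees. A call has 1 to 5 rows; each row shifts and turns the commanded pose from where the row before left it, along the tool's axes as they then stand; what a row does not reach is not made up. A row lasts 1/10 s, in which the tool goes at most 50 mm and 8.59 degrees, less where a joint would pass 70% of its speed; a pose out of reach is approached as far as the arm can. A call with a gripper value outside its range is refused whole. "claw" is the closure, from -1 (fully open) to 1 (shut), set as the call begins (left out, the last holds). The fingers move at their own pace and stop on an object; "squeeze" is the grip in N (left out, the last holds). Time passes only in rows, so rows that do not move let the fingers close. It gives the time, the measured TCP pose, the force, the opening and the grip force at its end, in the units of the state.
- manip.get_obs(): the state, without advancing time (a new reading comes with each control period).
- capture(name): name is "side" or "top" or "wrist"; returns the picture (384x512x3 uint8, red, green, blue); there is no depth.
- camera_info(name): a dict with "fx", "fy", "cx", "cy" (pixels), "pose" (4x4, takes a point from camera to world coordinates). Camera axes: x right, y up, looking along -z (the intrinsics and any distortion apply to the point x, -y, -z); pixel columns grow to the right and rows downward; lengths in m; the calibration is good to about 2 mm. A picture is of the moment at which its call begins: read the wrist's pose just before it. camera_info takes no time and is no camera call; for the wrist camera it gives the pose at the moment of the call.
- manip.sign_off(): hands the job in; it is judged then, once.
Trained networks look in the newest picture that a camera, given by its name, has taken for a name from the list of things; names that differ only in an ending like _2 or _b are one class to them, and where a whole thing is asked for, a point or a joint stands for the part that bears it (a point fixed in the world has none). Each returns a list of dicts, best first, with "p" (0 to 1); they miss things now and then, are a little off and sometimes report something else, mostly with a low value. They report only what shows in the picture. A call takes as long as a camera call.
- find_in(name, camera): "bbox" ([left, top, right, bottom] in pixels, round what is visible of it).
- masks_of(name, camera): "region" (384x512 bool, what is visible of it) and "bbox" ([left, top, right, bottom] in pixels, round what is visible of it).
- spot_point(name, camera): "position" ([column, row] in pixels: a listed point, or the origin of a listed thing).
The state is a dict: "clock": time; "joints": joint angles; "joint_vel": joint speeds; "tau": joint torques, N m; "position": TCP position; "eef_rot": TCP orientation; "force": force on the tool from outside, world axes, zero at the start; "ft_torque": the same for the moment, N m; "opening": opening from 0.0 (shut) to 1.0 (fully open); "grip_force": force on a finger pad.
Only numpy, scipy, OpenCV 4.12 (cv2) and the standard library are available. Lean on these libraries where they do the work, as an engineer would, in place of code of your own. Each camera call takes 0.05 s, during which the arm holds its last target. There are 200 camera calls.

## Working session

There is one attempt and no reset: what is moved stays moved. The work goes in short steps, Python scripts to look and compute and a tool call to move; the robot and the scene stay as the last step left them, time stands still between calls to the robot, and variables do not carry over. Pictures are saved under pics/ and viewed, at most 11 in all, crops included, and the job is handed in when it is done.

Besides the shell and the picture viewer there is one more tool, called after "Emit:" as name(argument=value, ...) on one line, values as JSON. arm_command: Moves the arm, as the interface text tells. Its arguments: {"type":"object","properties":{"commands":{"type":"string"},"claw":{"type":"number"},"squeeze":{"type":"number"}},"required":["commands"]}

```bash
mkdir -p pics
cat > h.py <<'E'
import numpy as np, cv2
from cell import manip, capture, camera_info, find_in, masks_of, spot_point
from scipy.spatial.transform import Rotation as R
def ray(ci,px):
    P=np.array(ci['pose']); d=np.array([(px[0]-ci['cx'])/ci['fx'],-(px[1]-ci['cy'])/ci['fy'],-1.])
    return P[:3,3],P[:3,:3]@d
def onz(ci,px,z):
    o,d=ray(ci,px); return o+d*(z-o[2])/d[2]
def proj(ci,X):
    P=np.array(ci['pose']); c=P[:3,:3].T@(np.array(X)-P[:3,3])
    return np.array([ci['cx']+ci['fx']*c[0]/-c[2],ci['cy']+ci['fy']*c[1]/c[2]])
def tri(rs):
    A=0;b=0
    for o,d in rs:
        d=d/np.linalg.norm(d);M=np.eye(3)-np.outer(d,d);A=A+M;b=b+M@o
    return np.linalg.solve(A,b)
E
python3 - <<'E'
from h import *
print({k:np.round(v,3) for k,v in manip.get_obs().items()}, manip.nose_length)
for c in ['side','top']:
    im=capture(c); cv2.imwrite(f'pics/{c}0.png',im[:,:,::-1]); ci=camera_info(c)
    print(c,{k:np.round(v,3).tolist() for k,v in ci.items()})
    for n,z in [('gate_centre',.075),('reverse',.075),('knob',.13),('flap_pivot',.077),('post',.092),('selector',0),('bit_holder',0),('screwdriver',0),('screw_carton',0),('white_carton',0)]:
        r=spot_point(n,c)
        if r: print(n,round(r[0]['p'],2),np.round(r[0]['position'],1),np.round(onz(ci,r[0]['position'],z),4))
E
```

```text
{'clock': np.float64(0.0), 'joints': array([ 1.12 ,  0.592,  0.048,  1.61 , -0.033,  0.943, -0.034]), 'joint_vel': array([ 0.   , -0.   , -0.001,  0.   ,  0.002, -0.   ,  0.   ]), 'tau': array([ 1.0000e-03, -5.4868e+01,  1.5470e+00, -1.9812e+01,  9.0000e-03,
        9.0000e-03,  0.0000e+00]), 'position': array([ 0.254, -0.678,  0.255]), 'eef_rot': array([-3.089e+00, -5.590e-01,  1.000e-03]), 'force': array([ 0.469, -0.208,  0.078]), 'ft_torque': array([ 0.009,  0.002, -0.017]), 'grip_force': np.float64(0.0), 'opening': np.float64(0.997)} 0.025
side {'fx': 436.483, 'fy': 436.483, 'cx': 257.01, 'cy': 180.002, 'pose': [[-0.878, 0.218, -0.426, 0.172], [-0.479, -0.415, 0.773, 0.571], [-0.008, 0.883, 0.469, 0.509], [0.0, 0.0, 0.0, 1.0]]}
gate_centre 0.65 [325.6 225.1] [ 0.3775 -0.0519  0.075 ]
reverse 0.81 [264.9 174.8] [ 0.5631 -0.174   0.075 ]
knob 0.61 [257.5 162.5] [ 0.5517 -0.1203  0.13  ]
flap_pivot 0.7 [266.4 175.9] [ 0.556  -0.1675  0.077 ]
post 0.64 [275.5 158.2] [ 0.5645 -0.228   0.092 ]
selector 0.88 [270.6 206.2] [ 0.5482 -0.1732  0.    ]
bit_holder 0.77 [283.5 251.2] [ 0.452  
[... 173 characters left out ...]
-0.158   0.    ]
top {'fx': 349.889, 'fy': 349.889, 'cx': 252.173, 'cy': 198.868, 'pose': [[-0.026, 0.99, -0.136, 0.409], [-1.0, -0.025, 0.005, -0.069], [0.001, 0.136, 0.991, 0.968], [0.0, 0.0, 0.0, 1.0]]}
gate_centre 0.6 [285.4 194.9] [ 0.5395 -0.1589  0.075 ]
knob 0.69 [274.7 188.5] [ 0.5478 -0.128   0.13  ]
flap_pivot 0.65 [295.9 181.8] [ 0.5727 -0.1872  0.077 ]
post 0.52 [312.2 183.6] [ 0.5643 -0.2265  0.092 ]
selector 0.96 [284.9 202.2] [ 0.5299 -0.1643  0.    ]
bit_holder 0.51 [237.1 233.3] [ 0.4469 -0.0293  0.    ]
screwdriver 0.74 [255.6 229.5] [ 0.456  -0.0806  0.    ]
screw_carton 0.73 [313.5 231.5] [ 0.4464 -0.2401  0.    ]
white_carton 0.93 [283.6 243.2] [ 0.4166 -0.1564  0.    ]
```

Run:
```python
import cv2,numpy as np
a=cv2.imread('pics/side0.png')[110:270,190:350]; b=cv2.imread('pics/top0.png')[120:280,210:370]
a=cv2.resize(a,(400,400),interpolation=2);b=cv2.resize(b,(400,400),interpolation=2)
cv2.imwrite('pics/c0.png',np.hstack([a,b]))
```

```text
(no output)
```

View pics/c0.png

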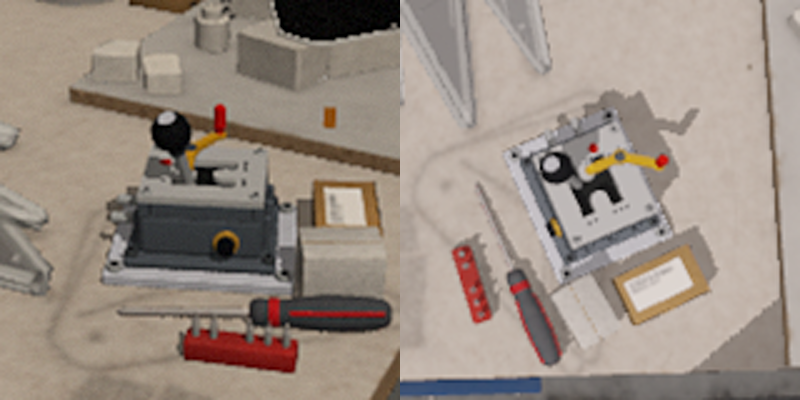

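```bash
cat >> h.py <<'E'
def tool(): 
    o=manip.get_obs(); return np.array(o['position']),R.from_rotvec(o['eef_rot']).as_matrix()
def to(p,yaw=None):
    """mm shift in tool axes to world p; turn about tool z (deg) so that tool x lies along +-yaw"""
    t,M=tool(); print('shift',np.round(M.T@(np.array(p)-t)*1000,1))
    a=np.arctan2(M[1,0],M[0,0]); print('tool x yaw',round(a,3),'tilt',np.round(np.degrees(M[:2,2]),2))
    if yaw is not None: print('turn z',np.round(-np.degrees((yaw-a+np.pi/2)%np.pi-np.pi/2),2))
E
python3 - <<'E'
from h import *
print(tool()[1].round(3)); to([.50,-.19,.30],.43)
E
```

```text
[[ 0.937  0.35  -0.   ]
 [ 0.35  -0.937 -0.   ]
 [-0.     0.    -1.   ]]
shift [ 401.8 -371.9  -43.7]
tool x yaw 0.358 tilt [-0. -0.]
turn z -4.13
```

Emit:
arm_command(commands="33 -31 -8 0 0 0;33 -31 -8 0 0 0;33 -31 -8 0 0 0;33 -31 -8 0 0 0;33 -31 -8 0 0 0", claw=1, squeeze=40)

```text
clock: 1.6
position: [0.3549, -0.4745, 0.2968]
eef_rot: [3.091, 0.559, 0.001]
force: [0.9, -0.7, 0.4]
opening: 0.143
grip_force: 0.0
```

Emit:
arm_command(commands="33 -31 0 0 0 0;33 -31 0 0 0 0;33 -31 0 0 0 0;33 -31 0 0 0 0;33 -31 0 0 0 -4")

```text
clock: 2.1
position: [0.4551, -0.2715, 0.2967]
eef_rot: [3.069, 0.669, 0.001]
force: [0.9, -0.5, 0.2]
opening: 0.001
grip_force: 0.0
```

Emit:
arm_command(commands="33 -31 0 0 0 0;33 -31 0 0 0 0;0 0 0 0 0 0;0 0 0 0 0 0;0 0 0 0 0 0")

```text
clock: 2.6
position: [0.4882, -0.1906, 0.2963]
eef_rot: [3.07, 0.664, -0.001]
force: [1.7, -0.5, -0.5]
opening: 0.003
grip_force: 0.0
```

Run:
```python
from h import *
t,M=tool(); print(t.round(4),manip.get_obs()['joints'].round(2)); ci=camera_info('wrist'); im=capture('wrist')
import pickle; pickle.dump((im,ci),open('w1.pkl','wb'))
print({k:np.round(v,3).tolist() for k,v in ci.items()})
cv2.imwrite('pics/w1.png',im[:,:,::-1])
for n,z in [('gate_centre',.075),('reverse',.075),('knob',.13),('flap_pivot',.077),('post',.092),('selector',0)]:
    r=spot_point(n,'wrist')
    if r: print(n,round(r[0]['p'],2),np.round(r[0]['position'],1),np.round(onz(ci,r[0]['position'],z),4))
```

```text
[ 0.4882 -0.1906  0.2963] [ 0.35  0.29 -0.09  2.02  0.03  0.84 -0.9 ]
{'fx': 319.527, 'fy': 319.527, 'cx': 253.627, 'cy': 188.863, 'pose': [[0.415, 0.865, 0.284, 0.561], [-0.91, 0.394, 0.13, -0.158], [0.001, -0.312, 0.95, 0.414], [0.0, 0.0, 0.0, 1.0]]}
gate_centre 0.85 [250.8 101.9] [ 0.5438 -0.1627  0.075 ]
knob 0.74 [208.3  73.8] [ 0.5525 -0.1203  0.13  ]
flap_pivot 0.66 [290.1  85.4] [ 0.5748 -0.192   0.077 ]
post 0.76 [322.4 114.1] [ 0.5633 -0.2314  0.092 ]
selector 0.66 [252.6 103.2] [ 0.5395 -0.1665  0.    ]
```

View pics/w1.png

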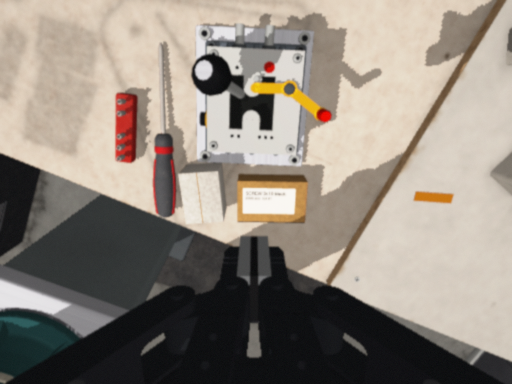

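Run:
```python
from h import *
import pickle
im,ci=pickle.load(open('w1.pkl','rb'))
h=cv2.cvtColor(im,cv2.COLOR_RGB2HSV)
m=(((h[...,0]<6)|(h[...,0]>174))&(h[...,1]>170)&(h[...,2]>80)).astype(np.uint8)
n,l,s,c=cv2.connectedComponentsWithStats(m)
for k in range(1,n):
    if s[k][4]>8: print('red',s[k],c[k].round(1),onz(ci,c[k],.075).round(4),onz(ci,c[k],.1).round(4))
cr=im[15:175,185:345]; cv2.imwrite('pics/w1c.png',cv2.resize(cr,(600,600),interpolation=2)[:,:,::-1])
```

```text
red [265  62   9  10  73] [269.   66.7] [ 0.582  -0.1653  0.075 ] [ 0.5804 -0.1648  0.1   ]
red [ 116   94   21   68 1009] [127.  126.6] [ 0.4672 -0.0549  0.075 ] [ 0.4741 -0.0625  0.1   ]
red [318 110  13  12 128] [323.9 115.2] [ 0.5631 -0.2373  0.075 ] [ 0.5629 -0.2314  0.1   ]
red [155 147  18   7 115] [163.5 149.8] [ 0.4597 -0.098   0.075 ] [ 0.4672 -0.1024  0.1   ]
red [171 160   4  53  89] [173.1 184.5] [ 0.4272 -0.1207  0.075 ] [ 0.4371 -0.1235  0.1   ]
```

View pics/w1c.png

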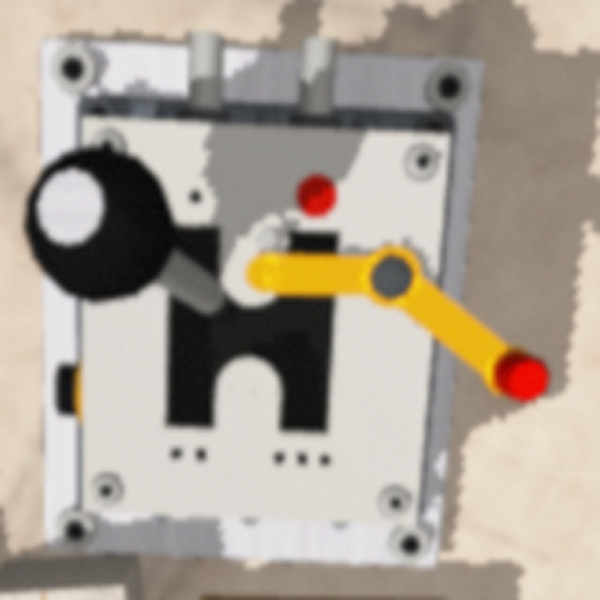

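```bash
cat > fit.py <<'E'
from h import *
import pickle
from scipy.optimize import least_squares
im,ci=pickle.load(open('w1.pkl','rb'))
pts=[((80,113),(52,46,75)),((452,127),(52,-50,75)),((422,525),(-52,-50,75)),((75,513),(-52,46,75)),((391,277),(16,-37,80)),((167,426),(-27,23,75)),((328,433),(-27,-23,75)),((339,235),(27,-23,75))]
U=np.array([p[0] for p in pts])/3.75+[185-.4,15-.4]; S=np.array([p[1] for p in pts])/1000
def W(q,s):
    c,n=np.cos(q[2]),np.sin(q[2]); s=np.atleast_2d(s)
    return np.c_[q[0]+c*s[:,0]-n*s[:,1],q[1]+n*s[:,0]+c*s[:,1],s[:,2]]
f=lambda q:np.concatenate([proj(ci,x)-u for x,u in zip(W(q,S),U)])
r=least_squares(f,[.54,-.16,.42]); q=r.x
if __name__=='__main__':
    print(q.round(4),np.abs(r.fun).max().round(2),r.fun.reshape(-1,2).round(1).tolist())
    np.save('q.npy',q)
    def rev(p): 
        d=np.array(p[:2])-q[:2]; c,n=np.cos(q[2]),np.sin(q[2]); return np.round([(c*d[0]+n*d[1])*1e3,(-n*d[0]+c*d[1])*1e3],1)
    print('post',rev(onz(ci,(323.9,115.2),.1)),'dot',rev(onz(ci,(269,66.7),.075)))
    # knob: circle centre 98,224 crop
    u=np.array([98,224])/3.75+[185,15]
    g=lambda a: proj(ci,W(q,[.115*np.sin(a[0]),.115*np.sin(a[1]),.022+.115*np.cos(a[0])*np.cos(a[1])])[0])-u
    a=least_squares(g,[.1,.31]).x; print('knob',a.round(3),(115*np.sin(a)).round(1))
    for c in ['top','side']:
        cj=camera_info(c); print(c,[(n,proj(cj,W(q,s)[0]).round(1).tolist()) for n,s in [('gate',(0,0,.075)),('post',(-.008,-.071,.092)),('piv',(.016,-.037,.078))]])
E
python3 fit.py
```

```text
[ 0.5433 -0.1635  0.3856] 1.96 [[0.2, 0.6], [-0.6, 1.4], [-1.4, -0.0], [2.0, -0.5], [0.1, -0.5], [-0.7, 0.1], [0.1, 0.1], [0.4, -1.5]]
post [ -7.3 -70.3] dot [ 35.2 -16.2]
knob [0.212 0.303] [24.2 34.3]
top [('gate', [287.1, 193.4]), ('post', [314.5, 184.2]), ('piv', [297.7, 182.0])]
side [('gate', [270.8, 178.8]), ('post', [277.1, 157.6]), ('piv', [265.1, 169.5])]
```

```bash
cat >> h.py <<'E'
def sel(x,y,z):
    q=np.load('q.npy');c,n=np.cos(q[2]),np.sin(q[2]); return np.array([q[0]+(c*x-n*y)/1e3,q[1]+(n*x+c*y)/1e3,z])
def where():
    q=np.load('q.npy'); d=(tool()[0]-[q[0],q[1],0])*1e3; c,n=np.cos(q[2]),np.sin(q[2]); print('TCP in sel',np.round([c*d[0]+n*d[1],-n*d[0]+c*d[1],d[2]],1))
E
python3 - <<'E'
from h import *
where(); to(sel(-42,-72,.11),.3856)
E
```

```text
TCP in sel [-60.8  -4.  296.3]
shift [ 16.   68.6 186.3]
tool x yaw 0.426 tilt [-0.01 -0.01]
turn z 2.32
```

Emit:
arm_command(commands="0 0 0 0 0 2.3;9 34 15 0 0 0;10 34 15 0 0 0;0 0 35 0 0 0;0 0 35 0 0 0")

```text
clock: 3.45
position: [0.5333, -0.247, 0.1958]
eef_rot: [3.082, 0.601, 0.004]
force: [-1.3, -0.9, -0.6]
opening: -0.002
grip_force: 0.0
```

Emit:
arm_command(commands="0 0 35 0 0 0;0 0 25 0 0 0;0 0 15 0 0 0;0 0 10 0 0 0;0 0 0 0 0 0")

```text
clock: 3.95
position: [0.5318, -0.2451, 0.1106]
eef_rot: [-3.082, -0.605, 0.002]
force: [-0.3, 0.3, 0.0]
opening: 0.001
grip_force: 0.0
```

Run:
```python
from h import *
where(); to(sel(-42,-72,.11),.3856)
im=capture('wrist'); cv2.imwrite('pics/w2.png',im[:,:,::-1])
```

```text
TCP in sel [-41.3 -71.3 110.6]
shift [-0.7  0.7  0.6]
tool x yaw 0.387 tilt [-0.07  0.03]
turn z 0.11
```

View pics/w2.png

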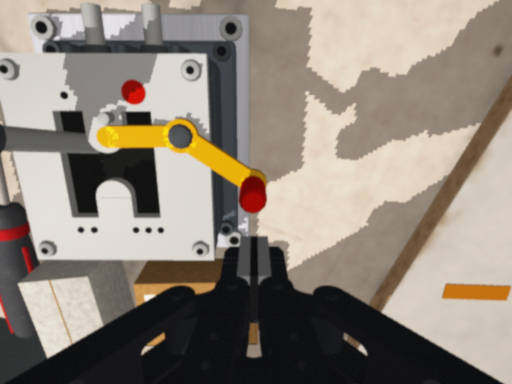

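The shut fingertips (254,240) stand directly behind the post (253,195), with the flap still shut. Next I push along tool x.

Emit:
arm_command(commands="6 0 0 0 0 0;6 0 0 0 0 0;5 0 0 0 0 0;5 0 0 0 0 0;5 0 0 0 0 0")

```text
clock: 4.5
position: [0.5567, -0.2358, 0.1115]
eef_rot: [3.082, 0.603, -0.002]
force: [-1.9, -1.8, 1.5]
opening: 0.002
grip_force: 1.3
```

Emit:
arm_command(commands="6 0 0 0 0 0;6 0 0 0 0 0;6 0 0 0 0 0;6 0 0 0 0 0;6 0 0 0 0 0")

```text
clock: 5.0
position: [0.5848, -0.2222, 0.111]
eef_rot: [-3.081, -0.606, 0.002]
force: [-2.7, 0.4, 0.6]
opening: -0.001
grip_force: 1.2
```

Emit:
arm_command(commands="5 0 0 0 0 0;4 0 0 0 0 0;4 0 0 0 0 0;0 0 0 0 0 0;0 0 0 0 0 0")

```text
clock: 5.5
position: [0.5968, -0.2187, 0.1111]
eef_rot: [3.083, 0.605, -0.0]
force: [-3.2, 0.5, -1.0]
opening: -0.0
grip_force: 1.4
```

Run:
```python
from h import *
where()
im=capture('wrist'); cv2.imwrite('pics/w3.png',im[:,:,::-1])
```

```text
TCP in sel [ 28.8 -71.3 111.1]
```

View pics/w3.png

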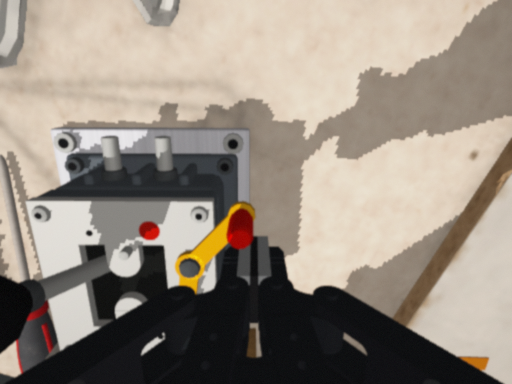

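Emit:
arm_command(commands="-12 0 0 0 0 0;-8 0 -20 0 0 0;0 0 -40 0 0 0;0 0 -40 0 0 0;0 0 -10 0 0 0")

```text
clock: 6.05
position: [0.5822, -0.2283, 0.227]
eef_rot: [3.077, 0.602, 0.018]
force: [0.3, -1.2, 1.0]
opening: -0.0
grip_force: 0.0
```

Emit:
arm_command(commands="15 -27 0 0 0 0;20 -26 0 0 0 0;20 -26 0 0 0 0;4 -26 0 0 0 0;0 0 0 0 0 0")

```text
clock: 6.55
position: [0.5938, -0.1015, 0.2213]
eef_rot: [-3.078, -0.615, -0.004]
force: [-0.7, 0.2, -0.1]
opening: 0.0
grip_force: 0.0
```

Run:
```python
from h import *
where(); to(sel(67,34,.137),.3856)
for c in ['top','side']:
    im=capture(c); cv2.imwrite(f'pics/{c}1.png',im[:,:,::-1])
a=cv2.imread('pics/side1.png')[80:240,190:350]; b=cv2.imread('pics/top1.png')[120:280,210:370]
cv2.imwrite('pics/c1.png',np.hstack([cv2.resize(a,(400,400),interpolation=2),cv2.resize(b,(400,400),interpolation=2)]))
```

```text
TCP in sel [ 70.1  38.5 221.3]
shift [-3.4  4.6 84.3]
tool x yaw 0.395 tilt [0.1  0.17]
turn z 0.51
```

View pics/c1.png

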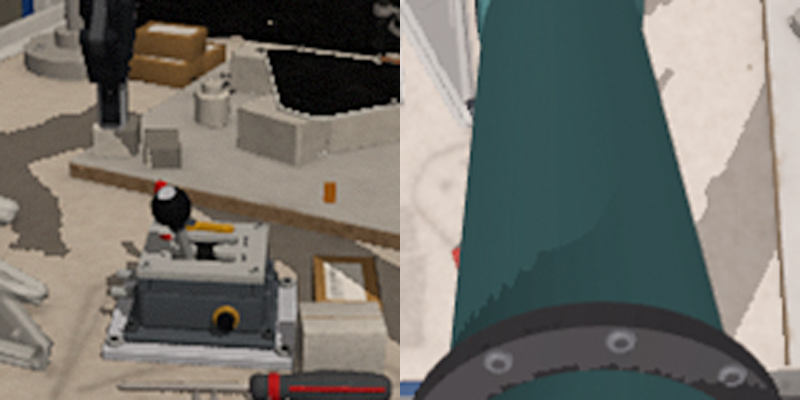

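The side view shows the flap swung away with its post behind the knob, and the arm clear of everything. I now lower the fingers on the far side of the knob.

Emit:
arm_command(commands="0 3 25 0 0 0;0 0 25 0 0 0;0 0 20 0 0 0;0 0 13 0 0 0;0 0 0 0 0 0")

```text
clock: 7.15
position: [0.5933, -0.1111, 0.1365]
eef_rot: [-3.083, -0.602, 0.005]
force: [-1.2, 0.7, -0.1]
opening: 0.002
grip_force: 0.0
```

Run:
```python
from h import *
where(); to(sel(67,34,.137),.3856)
```

```text
TCP in sel [ 66.1  29.8 136.5]
shift [ 0.9 -4.2 -0.5]
tool x yaw 0.385 tilt [-0.17 -0.02]
turn z -0.01
```

Emit:
arm_command(commands="-6 -4 0 0 0 0;-6 0 0 0 0 0;-5 0 0 0 0 0;-5 0 0 0 0 0;-5 0 0 0 0 0")

```text
clock: 7.65
position: [0.57, -0.1155, 0.1397]
eef_rot: [3.082, 0.606, 0.008]
force: [2.2, 2.2, 1.6]
opening: -0.002
grip_force: 1.8
```

Emit:
arm_command(commands="-4 0 0 0 0 0;-3 0 0 0 0 0;-2 0 0 0 0 0;0 0 0 0 0 0;0 0 0 0 0 0")

```text
clock: 8.15
position: [0.5591, -0.1197, 0.1381]
eef_rot: [3.083, 0.605, -0.002]
force: [2.0, 0.8, 1.0]
opening: 0.002
grip_force: 1.0
```

```bash
cat > knob.py <<'E'
from h import *
from fit import W
q=np.load('q.npy')
for c in ['side','wrist','top']:
    ci=camera_info(c); im=capture(c); r=masks_of('knob',c)
    if not r: print(c,'none'); continue
    # keep only the ball: dark pixels enclosing circle from spot
    s=spot_point('knob',c)
    if not s: print(c,'no spot'); continue
    u=np.array(s[0]['position'])
    from scipy.optimize import least_squares
    g=lambda a: proj(ci,W(q,[.115*np.sin(a[0]),.115*np.sin(a[1]),.022+.115*np.cos(a[0])*np.cos(a[1])])[0])-u
    a=least_squares(g,[0,0]).x; print(c,round(s[0]['p'],2),u.round(1),'along/across',a.round(3),(115*np.sin(a)).round(1))
E
python3 - <<'E'
import knob
from h import *
where()
a=capture('wrist'); b=capture('side')[80:240,190:350]
cv2.imwrite('pics/c2.png',np.hstack([cv2.resize(b,(400,400),interpolation=2),cv2.resize(a[100:384,0:284],(400,400),interpolation=2)])[:,:,::-1])
E
```

```text
side 0.56 [268.5 159.9] along/across [0.022 0.258] [ 2.6 29.3]
wrist 0.73 [334.5 235.3] along/across [ 0.422 -0.015] [47.1 -1.7]
top none
TCP in sel [ 31.3  34.7 138.1]
```

View pics/c2.png

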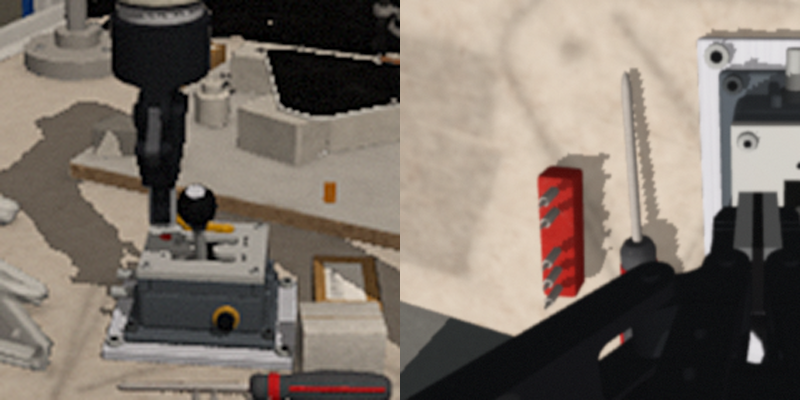

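The side view shows the knob at about (268.8,161), with the finger on its far side. By contact geometry it is about 3 mm short of neutral, so I nudge it 3 mm, then retreat and move to its left side.

Emit:
arm_command(commands="-2 0 0 0 0 0;-1 0 0 0 0 0;0 0 0 0 0 0;0 0 0 0 0 0;0 0 0 0 0 0")

```text
clock: 9.15
position: [0.557, -0.1205, 0.1384]
eef_rot: [3.083, 0.605, 0.001]
force: [2.2, 1.4, 1.4]
opening: 0.003
grip_force: 1.3
```

Run:
```python
from h import *
from fit import W
where(); print(manip.get_obs()['force'].round(1))
q=np.load('q.npy'); ci=camera_info('side'); im=capture('side')
h=im[135:195,240:300].max(2)<45
h=cv2.morphologyEx(h.astype(np.uint8),cv2.MORPH_OPEN,np.ones((5,5),np.uint8))
n,l,s,c=cv2.connectedComponentsWithStats(h); print(s[1:],(c[1:]+[240,135]).round(1))
for a in (-.04,0,.04): print(a,[proj(ci,W(q,[.115*np.sin(a),.115*np.sin(b),.022+.115*np.cos(a)*np.cos(b)])[0]).round(1).tolist() for b in (.27,.31,.35)])
```

```text
TCP in sel [ 28.9  34.7 138.4]
[2.2 1.4 1.4]
[[  7   0  18  34 353]
 [ 22  24  15  12 152]] [[255.4 149.7]
 [269.1 163.9]]
-0.04 [[272.0, 160.5], [271.8, 162.1], [271.6, 163.7]]
0 [[269.7, 160.4], [269.5, 161.9], [269.3, 163.6]]
0.04 [[267.4, 160.3], [267.2, 161.9], [267.0, 163.5]]
```

Emit:
arm_command(commands="10 0 0 0 0 0;5 0 -20 0 0 0;0 0 -35 0 0 0;-10 -16 0 0 0 0;-18 -17 0 0 0 0")

```text
clock: 9.7
position: [0.5332, -0.0948, 0.1941]
eef_rot: [3.082, 0.604, 0.002]
force: [-0.0, 0.1, 0.0]
opening: -0.0
grip_force: 0.0
```

Emit:
arm_command(commands="-16 -17 0 0 0 0;0 0 0 0 0 0;0 0 25 0 0 0;0 0 27 0 0 0;0 0 0 0 0 0")

```text
clock: 10.2
position: [0.5088, -0.0853, 0.1385]
eef_rot: [-3.081, -0.604, 0.012]
force: [-0.1, -0.4, 0.3]
opening: 0.002
grip_force: 0.0
```

Run:
```python
from h import *
where(); to(sel(0,84,.137),.3856)
im=capture('wrist'); cv2.imwrite('pics/w5.png',im[:,:,::-1])
```

```text
TCP in sel [ -2.5  85.4 138.5]
shift [2.5 1.4 1.5]
tool x yaw 0.387 tilt [-0.44  0.01]
turn z 0.1
```

View pics/w5.png

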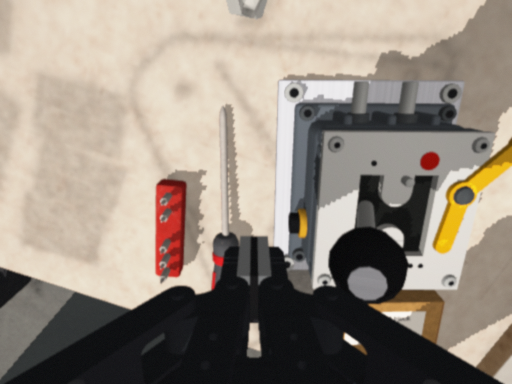

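Emit:
arm_command(commands="2 5 1 0 0 0;0 5 0 0 0 0;0 5 0 0 0 0;0 5 0 0 0 0;0 5 0 0 0 0")

```text
clock: 10.75
position: [0.5222, -0.1068, 0.1408]
eef_rot: [-3.081, -0.605, 0.001]
force: [-1.4, 3.6, 2.0]
opening: 0.002
grip_force: 2.1
```

Emit:
arm_command(commands="0 5 0 0 0 0;0 5 0 0 0 0;0 5 0 0 0 0;0 5 0 0 0 0;0 5 0 0 0 0")

```text
clock: 11.25
position: [0.5319, -0.1313, 0.1402]
eef_rot: [3.083, 0.604, -0.0]
force: [-1.1, 2.0, 1.8]
opening: 0.001
grip_force: 1.6
```

Emit:
arm_command(commands="0 5 0 0 0 0;0 5 0 0 0 0;0 5 0 0 0 0;0 4 0 0 0 0;0 0 0 0 0 0")

```text
clock: 11.75
position: [0.5393, -0.1494, 0.1403]
eef_rot: [3.082, 0.603, 0.001]
force: [-0.3, 1.6, 0.8]
opening: 0.001
grip_force: 0.6
```

```bash
cat > look.py <<'E'
from h import *
from fit import W
from scipy.optimize import least_squares
def look(name):
    where(); print(manip.get_obs()['force'].round(1))
    q=np.load('q.npy'); ci=camera_info('side'); im=capture('side'); cv2.imwrite(name,cv2.resize(im[100:220,200:320],(600,600),interpolation=2)[:,:,::-1])
    for f in (find_in('knob','side')[:1],spot_point('knob','side')[:1]):
        for r in f:
            print(r); u=r.get('position'); 
            if u is None: b=r['bbox']; u=[(b[0]+b[2])/2,(b[1]+b[3])/2]
            g=lambda a: proj(ci,W(q,[.115*np.sin(a[0]),.115*np.sin(a[1]),.022+.115*np.cos(a[0])*np.cos(a[1])])[0])-u
            a=least_squares(g,[0,0]).x; print('along/across',a.round(3),(115*np.sin(a)).round(1))
E
python3 -c "
from look import *
look('pics/s6.png')"
```

```text
TCP in sel [  1.6  14.5 140.3]
[-0.3  1.6  0.8]
{'bbox': [267.7, 148.0, 281.8, 185.8], 'p': 0.63}
along/across [-0.1    0.417] [-11.4  46.6]
{'position': [263.2, 174.7], 'p': 0.71}
along/across [0.085 0.591] [ 9.8 64.1]
```

View pics/s6.png

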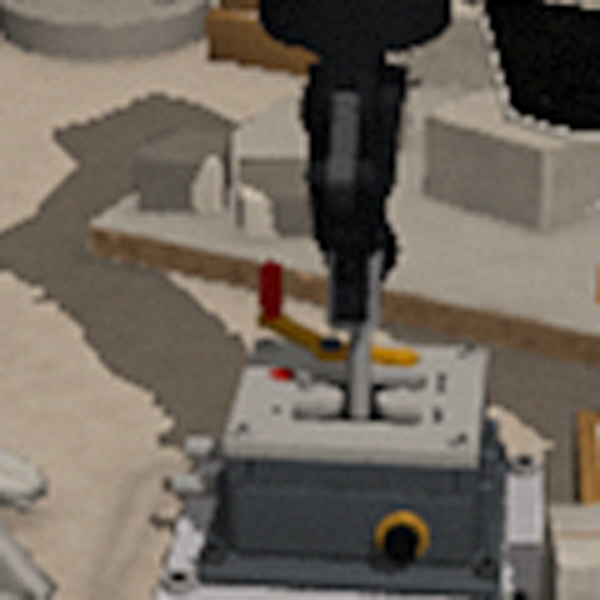

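The finger hides the knob, but the rod has moved across with it and stays in neutral. I continue slowly.

Emit:
arm_command(commands="0 4 0 0 0 0;0 4 0 0 0 0;0 3 0 0 0 0;0 3 0 0 0 0;0 0 0 0 0 0")

```text
clock: 12.4
position: [0.5442, -0.1617, 0.14]
eef_rot: [-3.083, -0.604, 0.001]
force: [-1.7, 1.4, -1.5]
opening: 0.003
grip_force: 1.0
```

Emit:
arm_command(commands="0 2 0 0 0 0;0 2 0 0 0 0;0 0 0 0 0 0")

```text
clock: 12.7
position: [0.5457, -0.1653, 0.1402]
eef_rot: [3.083, 0.604, -0.0]
force: [-0.8, 2.5, -2.0]
opening: -0.002
grip_force: 1.1
```

```bash
python3 -c "
from h import *
where()"
```

```text
TCP in sel [  1.6  -2.6 140.2]
```

Emit:
arm_command(commands="0 2 0 0 0 0;0 0 0 0 0 0")

```text
clock: 12.9
position: [0.5466, -0.1671, 0.1403]
eef_rot: [3.083, 0.604, -0.0]
force: [-1.5, 1.9, -1.2]
opening: 0.002
grip_force: 1.2
```

Emit:
arm_command(commands="0 1.5 0 0 0 0;0 0 0 0 0 0")

```text
clock: 13.1
position: [0.5471, -0.1684, 0.1403]
eef_rot: [3.083, 0.605, -0.0]
force: [-1.2, 2.4, -1.1]
opening: 0.001
grip_force: 1.2
```

Emit:
arm_command(commands="0 1.5 0 0 0 0;0 0 0 0 0 0")

```text
clock: 13.3
position: [0.5475, -0.1693, 0.1402]
eef_rot: [-3.082, -0.605, 0.001]
force: [-0.5, 2.0, -0.9]
opening: -0.002
grip_force: 1.7
```

Emit:
arm_command(commands="0 -12 0 0 0 0;0 -13 -15 0 0 0;0 0 -35 0 0 0;-20 0 0 0 0 0;-25 10 0 0 0 0")

```text
clock: 13.8
position: [0.5026, -0.1716, 0.1923]
eef_rot: [3.079, 0.611, 0.009]
force: [-0.1, -0.7, -0.5]
opening: -0.002
grip_force: 0.0
```

Emit:
arm_command(commands="0 23 0 0 0 0;0 23 0 0 0 0;0 0 0 0 0 0;0 0 0 0 0 0")

```text
clock: 14.2
position: [0.5182, -0.2159, 0.1907]
eef_rot: [3.082, 0.603, 0.002]
force: [-1.1, 0.5, -0.5]
opening: -0.003
grip_force: 0.0
```

```bash
python3 -c "
from look import *
look('pics/s7.png')
a=cv2.imread('pics/s7.png'); b=capture('wrist')[:,:,::-1]
cv2.imwrite('pics/c7.png',np.hstack([cv2.resize(a,(384,384)),b[:,100:484]]))
to(sel(-46,-36,.137),.3856)"
```

```text
TCP in sel [-43.  -39.1 190.7]
[-1.1  0.5 -0.5]
{'bbox': [266.4, 139.6, 284.7, 185.2], 'p': 0.75}
along/across [-0.105  0.308] [-12.1  34.9]
{'position': [270.8, 148.4], 'p': 0.63}
along/across [ 0.024 -0.232] [  2.7 -26.4]
shift [-3.2 -1.2 53.3]
tool x yaw 0.389 tilt [-0.01  0.02]
turn z 0.21
```

View pics/c7.png

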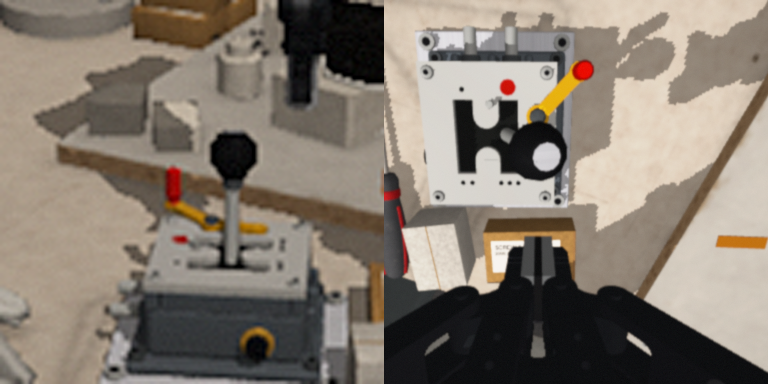

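The lever now stands upright in neutral in the right leg, and the flap is clear (post at (583,70), about 45° past the pivot). I lower behind the knob and push +x.

Emit:
arm_command(commands="-3 -2 20 0 0 0;0 0 20 0 0 0;0 0 14 0 0 0;0 0 0 0 0 0;0 0 0 0 0 0")

```text
clock: 14.9
position: [0.5143, -0.2143, 0.1363]
eef_rot: [-3.082, -0.606, 0.0]
force: [0.0, -0.5, 0.1]
opening: 0.002
grip_force: 0.0
```

Emit:
arm_command(commands="5 0 0 0 0 0;5 0 0 0 0 0;5 0 0 0 0 0;5 0 0 0 0 0;5 0 0 0 0 0")

```text
clock: 15.4
position: [0.5367, -0.2055, 0.1364]
eef_rot: [3.083, 0.604, -0.003]
force: [-2.3, -2.5, 2.0]
opening: -0.004
grip_force: 1.5
```

Emit:
arm_command(commands="5 0 0 0 0 0;5 0 0 0 0 0;5 0 0 0 0 0;5 0 0 0 0 0;0 0 0 0 0 0")

```text
clock: 15.9
position: [0.5567, -0.197, 0.136]
eef_rot: [-3.082, -0.606, -0.001]
force: [-1.6, -1.5, -0.6]
opening: 0.003
grip_force: 0.7
```

```bash
python3 -c "
from h import *
where()"
```

```text
TCP in sel [ -0.2 -36.1 136. ]
```

Knob now at x ≈ 28; about 13 to 15 mm remain.

Emit:
arm_command(commands="4 0 0 0 0 0;4 0 0 0 0 0;3 0 0 0 0 0;0 0 0 0 0 0")

```text
clock: 16.3
position: [0.5664, -0.1929, 0.1361]
eef_rot: [-3.082, -0.606, -0.0]
force: [-2.8, -0.7, -1.0]
opening: 0.001
grip_force: 1.0
```

Emit:
arm_command(commands="2 0 0 0 0 0;0 0 0 0 0 0")

```text
clock: 16.5
position: [0.5679, -0.1925, 0.1362]
eef_rot: [-3.082, -0.605, 0.0]
force: [-2.4, 0.1, -0.5]
opening: -0.003
grip_force: 1.2
```

Emit:
arm_command(commands="2 0 0 0 0 0;0 0 0 0 0 0")

```text
clock: 16.7
position: [0.5698, -0.1918, 0.1363]
eef_rot: [-3.083, -0.605, 0.0]
force: [-2.0, -1.6, -1.7]
opening: -0.001
grip_force: 1.3
```

```bash
python3 -c "
from h import *
where()"
```

```text
TCP in sel [ 13.9 -36.2 136.3]
```

Emit:
arm_command(commands="1.5 0 0 0 0 0;0 0 0 0 0 0")

```text
clock: 16.9
position: [0.5705, -0.1915, 0.1361]
eef_rot: [-3.083, -0.605, 0.002]
force: [-3.7, -0.8, -1.9]
opening: -0.005
grip_force: 1.9
```

Emit:
arm_command(commands="1.5 0 0 0 0 0;0 0 0 0 0 0")

```text
clock: 17.1
position: [0.571, -0.1913, 0.136]
eef_rot: [-3.083, -0.604, 0.005]
force: [-5.1, -1.2, -1.0]
opening: -0.001
grip_force: 2.8
```

The force is rising and motion is stalling, so the lever is at the slot end. I back off and check.

Emit:
arm_command(commands="-10 0 0 0 0 0;-20 0 0 0 0 0;-20 0 -20 0 0 0;-20 0 -40 0 0 0;0 0 -40 0 0 0")

```text
clock: 17.6
position: [0.5059, -0.2186, 0.2374]
eef_rot: [3.083, 0.6, 0.0]
force: [0.8, -0.8, 0.8]
opening: -0.001
grip_force: 0.0
```

Emit:
arm_command(commands="0 0 0 0 0 0;0 0 0 0 0 0;0 0 0 0 0 0")

```text
clock: 17.9
position: [0.5082, -0.2168, 0.236]
eef_rot: [-3.083, -0.606, -0.002]
force: [-0.0, 0.2, 0.6]
opening: -0.001
grip_force: 0.0
```

```bash
python3 -c "
from look import *
look('pics/s8.png')
a=cv2.imread('pics/s8.png'); b=capture('wrist')[:,:,::-1]
cv2.imwrite('pics/c8.png',np.hstack([cv2.resize(a,(384,384)),b[:,100:484]]))"
```

```text
TCP in sel [-52.5 -36.2 236. ]
[-0.   0.2  0.6]
{'bbox': [247.1, 144.0, 270.6, 177.8], 'p': 0.69}
along/across [0.192 0.271] [22.  30.8]
{'position': [250.8, 150.1], 'p': 0.55}
along/across [ 0.428 -0.411] [ 47.8 -45.9]
```

View pics/c8.png

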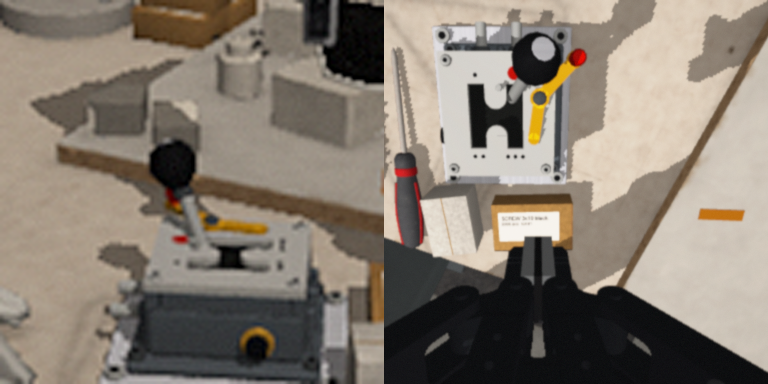

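The lever is home by the red dot (knob at side crop (172,164), rod at the slot's end), and the flap is open. The cartons and tools are undisturbed and the arm is clear.

```bash
python3 -c "
from cell import manip
print(manip.sign_off())"
```

```text
the job is handed in; nothing more can be done
None
```

The lockout flap is swung clear at about 1.4 rad and the lever is at the end of the reverse slot, both judged from contact position and the camera pictures. I handed the job in at about 18 s; the hand-in gave no verdict.

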